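Move a battery pack between two push-push docks

TASK

The battery pack is latched down in one of the two docks: press it down so that its push-push latch lets go and it rises, lift it out, stand it in the empty dock and press it down there until it locks. Press gently: feel for the end of the stroke and stop there, then let the carriage come back. Leave the emptied carriage raised, and do not disturb the flask and the vial beside the docks.

Things in the scene. Friction and masses are not known exactly. Their poses are not given: they have to be found in the camera images.
- pack: Loose black battery pack: an upright block 46 (x) x 34 (y) x 52 mm high with a tapered rubber push pad on top (round, 31 mm wide at its foot, flat and 18 mm wide on top, 11 mm high, too steep to grip), 63 mm high in all, 0.10 to 0.21 kg. Origin: centre of its underside; z up. Grip the block across its 34 mm. It fits a dock either way round.
- pad (a point): Centre of the flat top of the push pad, on the pack's axis 63 mm above its underside.
- dock_a: The dock that holds the pack at the start: fixed grey housing with a flat metal deck 76 mm above the bench. Origin: on the bench under the centre of its well; the housing spans x -43 to +43, y -35 to +63 mm. Well: upright shaft 50 (x) x 38 (y) mm, 2 mm play each side of the pack, square-edged mouth. In it a sprung carriage with a push-push latch carries the pack.
- dock_b: The other dock, empty at the start with its carriage raised; same shape, size and kind of latch. Push-push latch of both: pressed from raised to the end of its stroke and let go, the carriage stays locked down; pressed to the end again and let go, it rises. A press that stops short changes nothing.
- deck_a (a point): Centre of dock_a's well mouth, at deck height, 76 mm above the bench.
- deck_b (a point): Centre of dock_b's well mouth, at deck height, 76 mm above the bench.
- seat_a (a point): Centre of the top of dock_a's carriage, where the pack's underside stands; moves with it. 34 mm below the deck when raised, about 51.5 mm when locked: the block of a pack stands 18 mm out of the deck when raised and is level with the deck (within 1 mm) when locked, only its push pad sticking out.
- seat_b (a point): The same for dock_b's carriage.
- carriage_a (a joint): Downward travel of dock_a's carriage, m: 0 (to 0.001) raised, 0.0165 to 0.018 locked. The end of the stroke is unknown and differs between docks: 0.0245 to 0.031; the latch trips in the last 1.5 mm before it. Push needed: 6 N raised, 8 N locked, 9.5 N near the end, less 2 to 3 N of weight; damping 40 N per m/s; at the end the force climbs by some 6 N a mm. Over 25 N damages the latch.
- carriage_b (a joint): The same for dock_b's carriage, with its own unknown end of stroke.
- conical_flask: Bystander: stoppered conical flask, 66 mm wide and 111 mm high, standing behind the docks. Origin: centre of its underside.
- vial_1: Bystander: capped sample vial, 27 mm wide and 59 mm high, left of the docks. Origin: centre of its underside.

How it is judged:
By the outcome, as a careful person would: the job done as asked, in the order asked, and still so for the second after the job is handed in, with the robot touching nothing.
It also fails if it takes over 59 s, if anything falls off the work surface, if the arm or the gripper's body presses on something with over 40 N, if the wrist force passes 120 N, or if a joint passes its speed limit or range.

ROBOT

A 6-joint arm with a two-finger parallel gripper is mounted at the origin on a cart in front of the work surface, level with it; the furniture and walls round the work are solid. World frame = base frame: x ahead of the robot, y to its left, z up, the work surface at z = 0. Lengths are in mm, angles in rad, forces in N, time in s.
With the tool pointing down it reaches from about 300 to 775 mm from the base axis. Payload 14.6 kg.
Tool frame: the origin (TCP) lies midway between the tips of the shut fingers; the grasp point (between the pads) lies 19 mm behind it; y points along the fingers, z is the direction in which the jaws open and shut, and the axes are right-handed (so a half turn about y gives the same grasp; the last joint's range is limited). The gripper opens to 94 mm and grips with 3 to 60 N. Pads are 16 mm wide; open, the fingers measure 119 mm over their backs; the gripper's body (75 mm by 177 mm) begins 78 mm behind the grasp point.
Start: joints at [1.071, 0.3, 1.521, -0, 1.321, -0.067], TCP at [230.674, 499.278, 205.446] pointing down, gripper open.
Joint ranges: [-3.03, 3.03], [-0.79, 2.21], [0.23, 2.52], [-1.04, 4.18], [0, 3.07], [-2.55, 2.55]. Speed limits (rad/s): [2.22, 2.22, 2.57, 3.14, 3.14, 3.14].

INTERFACE

Orientations are given as [roll, pitch, yaw] about the fixed x, y, z axes, in that order (R = Rz(yaw) Ry(pitch) Rx(roll)).
In Python, from cell import manip gives the robot as it stands.
- The arm moves only by the tool play_rows, never from a script. Its argument "series" is a list of rows, each a list of 3 entries, a list of its own where there are three numbers: the shift along the tool's x, y, z in m, then the turn about the tool's y in rad, then the closure, from 0 (fully open) to 1 (shut). In form: [[[dx, dy, dz], twist, grip], ...]. A call has 1 to 20 rows; each row is the pose to reach, as a shift and turn from the pose measured when the call began, along the tool's axes at that moment; what a row does not reach only later rows make up. A row lasts 1/10 s, in which the tool goes at most 50 mm and 8.59 degrees, less where a joint would pass 70% of its speed; a pose out of reach is approached as far as the arm can. A call with a gripper value outside its range is refused whole. The fingers move at their own pace and stop on an object; "squeeze" is the grip in N (left out, the last holds). Time passes only in rows, so rows that repeat a pose let the fingers close. It gives the time, the measured TCP pose, the force and the opening at its end, in the units of the state.
- manip.read_state(): the state, without advancing time (a new reading comes with each control period).
- manip.camera(name): name is "side" or "top" or "wrist"; returns the picture (400x640x3 uint8, red, green, blue); there is no depth.
- manip.camera_params(name): a dict with "K" (3x3 intrinsics, pixels), "dist_coeffs" ([k1, k2, p1, p2, k3] as OpenCV has them; the pictures are not rectified), "rvec" (rotation vector, rad) and "tvec" (3), from world to camera coordinates, as OpenCV has them. Camera axes: x right, y down, z forward; pixel columns grow to the right and rows downward; lengths in mm; the calibration is good to about 2 mm. A picture is of the moment at which its call begins: read the wrist's pose just before it. camera_params takes no time and is no camera call; for the wrist camera it gives the pose at the moment of the call.
- manip.sign_off(): hands the job in, once; it reports no verdict.
The state is a dict: "clock": time; "joints": joint angles; "qd": joint speeds; "effort": joint torques, N m; "eef_pos": TCP position; "eef_rot": TCP orientation; "wrist_force": force on the tool from outside, world axes, zero at the start; "moment": the same for the moment, N m; "finger_gap": finger opening in mm.
Only numpy, scipy, OpenCV 4.12 (cv2) and the standard library are available. Lean on these libraries where they do the work, as an engineer would, in place of code of your own. Each camera call takes 0.05 s, during which the arm holds its last target. There are 200 camera calls.

## Working session

There is one attempt and no reset: what is moved stays moved. The work goes in short steps, Python scripts to look and compute and a tool call to move; the robot and the scene stay as the last step left them, time stands still between calls to the robot, and variables do not carry over. Pictures are saved under pics/ and viewed, about 8 in all and at most 12, crops included, and the job is handed in when it is done.

Besides the shell and the picture viewer there is one more tool, called after ">>>" by a JSON object that holds its "api" and its "payload". play_rows: Moves the arm, as the interface text tells. Its arguments: {"type":"object","properties":{"series":{"type":"array","items":{"type":"array"}},"squeeze":{"type":"number"}},"required":["series"]}

```bash
ls; mkdir -p pics; python3 - <<'E'
from cell import manip
import cv2
s=manip.read_state();print(s)
for n in("top","side"):
    cv2.imwrite(f"pics/{n}0.png",manip.camera(n)[:,:,::-1]); p=manip.camera_params(n);print(n,p)
E
```

```text
pics
{'clock': 0.0, 'joints': array([ 1.07141098e+00,  3.00485114e-01,  1.52158603e+00, -1.55674356e-05,
        1.32069026e+00, -6.66278777e-02]), 'qd': array([-0.00064402, -0.00125949, -0.00082982, -0.00112775,  0.00042924,
        0.00110017]), 'effort': array([-3.03390516e-03, -5.31799901e+01, -3.52734876e+01,  7.07216584e-02,
        2.44917726e-02, -1.08624711e-04]), 'eef_pos': array([230.5506232 , 499.05615002, 204.87654669]), 'eef_rot': array([-1.57196349e+00,  6.27690250e-05, -4.32753648e-01]), 'wrist_force': array([ 0.7401366 , -0.98167468, -0.38475376]), 'moment': array([ 0.00354683, -0.04886046,  0.02882834]), 'finger_gap': 93.94788401748933}
top {'K': array([[404.20799779,   0.        , 310.5502048 ],
       [  0.        , 404.20799779, 195.18179172],
       [  0.        ,   0.        ,   1.        ]]), 'dist_coeffs': array([-0.03633758,  0.        ,  0.        ,  0.        ,  0.        ]), 'rvec': array([ 2.13905806, -2.15233757,  0.13109596]), 'tvec': array([  84.82208259,  587.77630916, 1006.53582652])}
side {'K': array([[480.81430596,   0.        , 312.28401585],
       [  0.        , 480.81430596, 196.21809636],
       [  0.        ,   0.        ,   1.        ]]), 'dist_coeffs': array([-0.139939,  0.      ,  0.      ,  0.      ,  0.      ]), 'rvec': array([ 0.06711432, -2.62650157,  1.70376791]), 'tvec': array([ 595.018169  ,   76.91016218, 1318.20779246])}
```

View pics/top0.png

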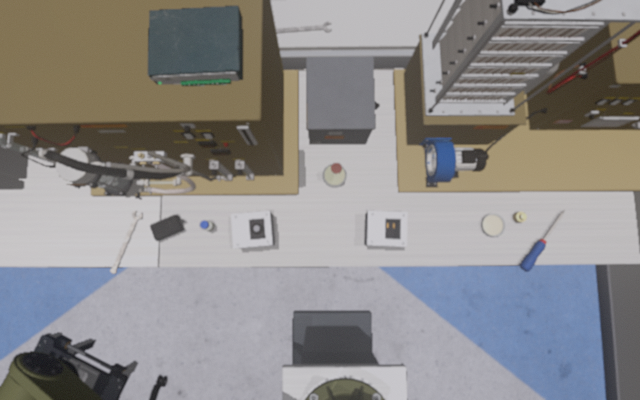

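View pics/side0.png

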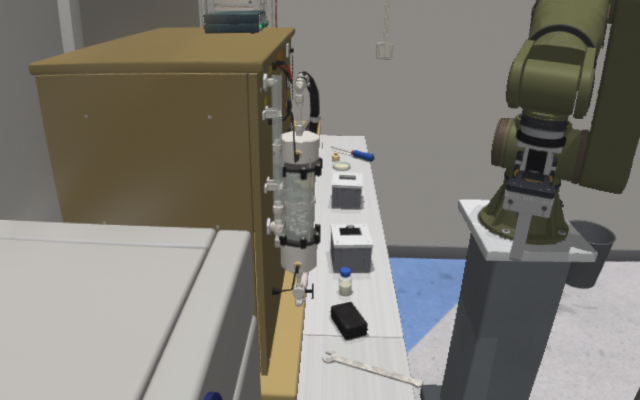

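The top view shows dock_a with the pack at about (254,229) and empty dock_b at about (388,229). The flask is at (335,175) and the vial at (206,226). I'll zoom in for the outlines.

```bash
cat > h.py <<'E'
import numpy as np, cv2
from cell import manip
def ray(n,px,p=None):
    p=p or manip.camera_params(n); R=cv2.Rodrigues(p["rvec"])[0]
    u=cv2.undistortPoints(np.array(px,float).reshape(-1,1,2),p["K"],p["dist_coeffs"])[:,0]
    return -R.T@p["tvec"], np.c_[u,np.ones(len(u))]@R
def at(n,px,z,p=None):
    c,d=ray(n,px,p); return c+d*((z-c[2])/d[:,2])[:,None]
E
python3 - <<'E'
from h import *
i=cv2.imread("pics/top0.png")
a=cv2.resize(i[200:260,190:290],None,fx=8,fy=8,interpolation=cv2.INTER_CUBIC)[:300*2]
b=cv2.resize(i[200:260,340:440],None,fx=8,fy=8,interpolation=cv2.INTER_CUBIC)
v=np.vstack([a,b]);cv2.imwrite("pics/crop.png",cv2.resize(v,None,fx=.62,fy=.62,interpolation=cv2.INTER_AREA))
print(at("top",[(256,229),(390,228)],87).round(1), at("top",[(206,226)],50).round(1),at("top",[(335,175)],100).round(1))
E
```

```text
[[ 499.2  214.8   87. ]
 [ 499.6 -113.1   87. ]] [[509.4 348.6  50. ]] [[629.8  20.1 100. ]]
```

View pics/crop.png

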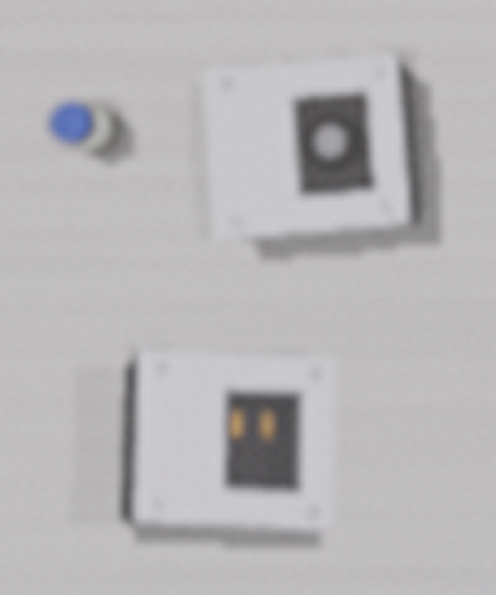

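The crop shows both decks: dock_a with the pack and its pad at crop (330,142), and dock_b with its dark open well and two gold contacts at (262,440). Next I'll fit the poses.

```bash
cat >> h.py <<'E'
from scipy.optimize import least_squares
LOC=np.array([[43,63],[43,-35],[-43,-35],[-43,63]],float)
def fit(P,L=LOC):
    P=P[:,:2]; 
    f=lambda q:((L@np.array([[np.cos(q[2]),np.sin(q[2])],[-np.sin(q[2]),np.cos(q[2])]]))+q[:2]-P).ravel()
    r=least_squares(f,[*P.mean(0),0]); return r.x, r.fun.round(1)
E
python3 - <<'E'
from h import *
s=8*.62
A=np.array([(207,68),(402,55),(412,222),(215,238)])/s+[190,200]-.4
B=(np.array([(137,352),(333,357),(327,528),(132,523)])-[0,297.6])/s+[340,200]-.4
WA=np.array([(294,98),(367,93),(373,187),(301,193)])/s+[190,200]-.4
WB=(np.array([(226,391),(300,393),(299,489),(226,487)])-[0,297.6])/s+[340,200]-.4
LW=np.array([[25,19],[25,-19],[-25,-19],[-25,19]],float)
for D,W in((A,WA),(B,WB)):
    print(fit(at("top",D,76)),fit(at("top",W,76),LW))
s=manip.read_state();p=manip.camera_params("wrist");R=cv2.Rodrigues(p["rvec"])[0]
from scipy.spatial.transform import Rotation as Ro
T=Ro.from_euler("xyz",s["eef_rot"]).as_matrix()
c=-R.T@p["tvec"];print("cam in tool",T.T@(c-s["eef_pos"]));print("axes",(T.T@R.T).round(3),p["K"])
E
```

```text
(array([5.01049371e+02, 2.12725067e+02, 6.77825501e-02]), array([ 0.5, -0.2,  1.2,  0.3, -1.3,  0.1, -0.4, -0.3])) (array([5.01389816e+02, 2.14242101e+02, 7.68225310e-02]), array([ 1. ,  0.6,  1.6, -0.6, -1.3, -1. , -1.4,  1. ]))
(array([ 4.99107078e+02, -1.20301669e+02, -4.52025893e-02]), array([ 1.1,  0.6, -0.2,  0.8, -1.1, -1.3,  0.2, -0. ])) (array([ 4.99481628e+02, -1.21483893e+02, -3.57402293e-02]), array([ 1.2,  0.5,  1.1, -0.5, -1.2, -0.9, -1.1,  0.9]))
cam in tool [ -84.55416576 -178.84572124   -1.99456139]
axes [[-0.     0.958  0.286]
 [ 0.    -0.286  0.958]
 [ 1.     0.    -0.   ]] [[359.75721984   0.         316.47909969]
 [  0.         359.75721984 198.40952333]
 [  0.           0.           1.        ]]
```

```bash
cat >> h.py <<'E'
from scipy.spatial.transform import Rotation as Ro
def to(x,y,z,yaw):
    s=manip.read_state();T=Ro.from_euler("xyz",s["eef_rot"]).as_matrix()
    G=Ro.from_euler("xyz",[-np.pi/2,0,yaw]).as_matrix()
    print("t",round(s["clock"],2),"shift m",(T.T@(np.array([x,y,z])-s["eef_pos"])/1000).round(4),"twist",Ro.from_matrix(T.T@G).as_rotvec().round(4),"F",s["wrist_force"].round(2),"gap",round(s["finger_gap"],1))
E
python3 -c "
from h import *
to(500,213.5,190,.07)"
```

```text
t 0.1 shift m [ 0.3644  0.0151 -0.1463] twist [ 9.000e-04 -5.028e-01 -3.000e-04] F [-0.17 -0.34 -0.51] gap 93.9
```

>>> {"api": "play_rows", "payload": {"series": [[[0.364, 0.015, -0.146], -0.503, 1], [[0.364, 0.015, -0.146], -0.503, 1], [[0.364, 0.015, -0.146], -0.503, 1], [[0.364, 0.015, -0.146], -0.503, 1], [[0.364, 0.015, -0.146], -0.503, 1], [[0.364, 0.015, -0.146], -0.503, 1], [[0.364, 0.015, -0.146], -0.503, 1], [[0.364, 0.015, -0.146], -0.503, 1], [[0.364, 0.015, -0.146], -0.503, 1], [[0.364, 0.015, -0.146], -0.503, 1], [[0.364, 0.015, -0.146], -0.503, 1], [[0.364, 0.015, -0.146], -0.503, 1], [[0.364, 0.015, -0.146], -0.503, 1], [[0.364, 0.015, -0.146], -0.503, 1], [[0.364, 0.015, -0.146], -0.503, 1]], "squeeze": 15}}

```text
clock: 1.6
eef_pos: [499.5, 214.3, 190.2]
eef_rot: [-1.572, 0.0, 0.071]
wrist_force: [0.5, -0.0, 0.1]
finger_gap: 0.4
```

```bash
python3 -c "
from h import *
to(500,213.5,190,.07)
np.save('pa.npy',manip.camera_params('wrist'),allow_pickle=True)
cv2.imwrite('pics/wa.png',manip.camera('wrist')[:,:,::-1])"
```

```text
t 1.6 shift m [ 0.0004  0.0002 -0.0008] twist [ 0.0008  0.0009 -0.0004] F [ 0.5  -0.04  0.14] gap 0.4
```

View pics/wa.png

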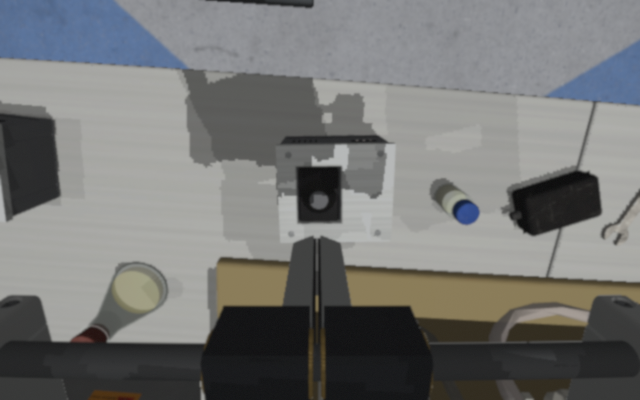

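The wrist view shows deck_a with corners at about (278,144), (394,143), (393,241) and (279,241). The well runs (297..342, 167..222), the pad top is at about (319,201), and the shut fingertips are at (318,238).

```bash
python3 - <<'E'
from h import *
p=np.load('pa.npy',allow_pickle=True).item()
i=cv2.imread('pics/wa.png');g=cv2.cvtColor(i,cv2.COLOR_BGR2GRAY)
def sub(q): return cv2.cornerSubPix(g,np.array(q,np.float32).reshape(-1,1,2),(4,4),(-1,-1),(3,50,.01))[:,0]
D=[(278,144),(394,143),(393,241),(279,241)];W=[(297,167),(341,167),(342,222),(298,222)]
d=sub(D);w=sub(W);print(d,w)
L=np.array([[-43,-35],[-43,63],[43,63],[43,-35]],float);LW=np.array([[-25,-19],[-25,19],[25,19],[25,-19]],float)
for z,q,l in((76,D,L),(76,d,L),(76,W,LW),(76,w,LW)):print(*fit(at('',q,z,p),l))
print("pad",at('',[(319,201)],87,p).round(1))
s=manip.read_state();print("tcp px",cv2.projectPoints(s["eef_pos"][None],p["rvec"],p["tvec"],p["K"],p["dist_coeffs"])[0].ravel())
cv2.imwrite('pics/wac.png',cv2.resize(i[130:250,260:410],None,fx=5,fy=5,interpolation=cv2.INTER_CUBIC))
E
```

```text
[[279.841   144.48984]
 [394.39804 143.3833 ]
 [390.3569  240.89151]
 [279.6084  242.21738]] [[296.15448 166.58571]
 [340.64172 166.08821]
 [340.91953 221.98227]
 [297.59967 222.11508]]
[4.97797197e+02 2.15307405e+02 8.05732722e-02] [ 0.1 -1.5 -0.2  2.  -0.3 -1.6  0.5  1.1]
[4.98163324e+02 2.15330556e+02 7.52163571e-02] [-0.1 -2.8  0.2  2.   0.4  0.6 -0.5  0.2]
[4.98482801e+02 2.15361457e+02 8.38655459e-02] [-0.5 -0.6 -1.   0.9  0.5 -0.2  1.  -0. ]
[4.98267447e+02 2.14771393e+02 8.46329807e-02] [-0.4 -0.5 -0.5  0.6  0.2  0.2  0.7 -0.2]
pad [[500.4 215.   87. ]]
tcp px [318.63522643 254.92391687]
```

View pics/wac.png

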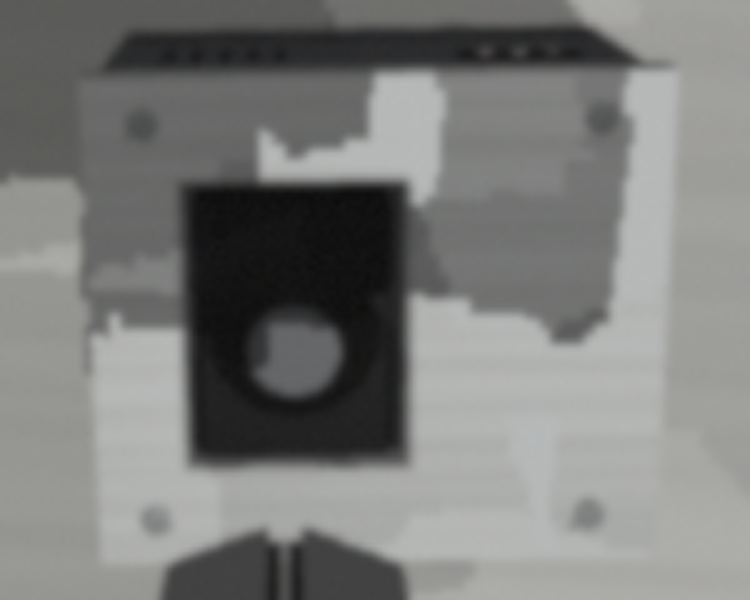

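```bash
python3 -c "
from h import *
to(500.3,215.0,92,.077)"
```

```text
t 1.65 shift m [0.0008 0.0981 0.0009] twist [ 0.0008 -0.0063 -0.0004] F [-0.76 -0.98 -0.17] gap 0.5
```

>>> {"api": "play_rows", "payload": {"series": [[[0.001, 0.04, 0.001], -0.006, 1], [[0.001, 0.07, 0.001], -0.006, 1], [[0.001, 0.09, 0.001], -0.006, 1], [[0.001, 0.098, 0.001], -0.006, 1], [[0.001, 0.098, 0.001], -0.006, 1], [[0.001, 0.101, 0.001], -0.006, 1], [[0.001, 0.103, 0.001], -0.006, 1], [[0.001, 0.105, 0.001], -0.006, 1], [[0.001, 0.105, 0.001], -0.006, 1]]}}

```text
clock: 2.55
eef_pos: [501.1, 215.3, 86.1]
eef_rot: [-1.571, -0.001, 0.077]
wrist_force: [-0.3, -1.2, 5.2]
finger_gap: 0.8
```

>>> {"api": "play_rows", "payload": {"series": [[[0, 0.001, 0], 0, 1], [[0, 0.002, 0], 0, 1], [[0, 0.003, 0], 0, 1], [[0, 0.004, 0], 0, 1], [[0, 0.005, 0], 0, 1], [[0, 0.005, 0], 0, 1]]}}

```text
clock: 3.15
eef_pos: [501.4, 215.4, 82.1]
eef_rot: [-1.571, -0.003, 0.077]
wrist_force: [-2.3, -1.8, 6.6]
finger_gap: 0.5
```

>>> {"api": "play_rows", "payload": {"series": [[[0, 0.001, 0], 0, 1], [[0, 0.001, 0], 0, 1]]}}

```text
clock: 3.35
eef_pos: [501.7, 215.5, 82.1]
eef_rot: [-1.571, -0.004, 0.077]
wrist_force: [-3.3, -1.5, 6.4]
finger_gap: 0.5
```

>>> {"api": "play_rows", "payload": {"series": [[[-0.001, 0.002, 0], 0, 1], [[-0.001, 0.003, 0], 0, 1], [[-0.001, 0.003, 0], 0, 1]]}}

```text
clock: 3.65
eef_pos: [501.1, 215.4, 80.2]
eef_rot: [-1.57, -0.005, 0.077]
wrist_force: [-1.8, -1.9, 6.8]
finger_gap: 0.7
```

>>> {"api": "play_rows", "payload": {"series": [[[-0.001, 0.002, 0], 0, 1], [[-0.001, 0.0025, 0], 0, 1], [[-0.001, 0.0025, 0], 0, 1]]}}

```text
clock: 3.95
eef_pos: [501.0, 215.4, 79.0]
eef_rot: [-1.57, -0.008, 0.077]
wrist_force: [0.1, -2.2, 6.8]
finger_gap: 0.5
```

>>> {"api": "play_rows", "payload": {"series": [[[-0.001, 0.002, 0], 0, 1], [[-0.001, 0.0025, 0], 0, 1], [[-0.001, 0.0025, 0], 0, 1]]}}

```text
clock: 4.25
eef_pos: [501.0, 215.4, 77.9]
eef_rot: [-1.57, -0.011, 0.077]
wrist_force: [0.2, -2.1, 7.5]
finger_gap: 0.5
```

>>> {"api": "play_rows", "payload": {"series": [[[-0.001, 0.002, 0], 0, 1], [[-0.001, 0.0025, 0], 0, 1], [[-0.001, 0.0025, 0], 0, 1]]}}

```text
clock: 4.55
eef_pos: [500.9, 215.4, 76.8]
eef_rot: [-1.569, -0.014, 0.077]
wrist_force: [-0.0, -1.1, 8.1]
finger_gap: -0.2
```

>>> {"api": "play_rows", "payload": {"series": [[[-0.001, 0.002, 0], 0, 1], [[-0.001, 0.0035, 0], 0, 1], [[-0.001, 0.0035, 0], 0, 1], [[-0.001, 0.0035, 0], 0, 1]]}}

```text
clock: 4.95
eef_pos: [501.1, 215.5, 75.2]
eef_rot: [-1.569, -0.017, 0.077]
wrist_force: [-1.8, -2.8, 13.4]
finger_gap: 0.4
```

>>> {"api": "play_rows", "payload": {"series": [[[0, -0.003, 0], 0, 1], [[0, -0.007, 0], 0, 1], [[0, -0.011, 0], 0, 1], [[0, -0.015, 0], 0, 1], [[0, -0.019, 0], 0, 1], [[0, -0.023, 0], 0, 1], [[0, -0.027, 0], 0, 1], [[0, -0.031, 0], 0, 1], [[0, -0.035, 0], 0, 1], [[0, -0.045, 0], 0, 0.3], [[0, -0.065, 0], 0, 0.3], [[0, -0.075, 0], 0, 0.3], [[0, -0.075, 0], 0, 0.3], [[0, -0.075, 0], 0, 0.3], [[0, -0.075, 0], 0, 0.3]]}}

```text
clock: 6.45
eef_pos: [499.5, 215.1, 149.4]
eef_rot: [-1.569, -0.016, 0.077]
wrist_force: [0.0, -0.1, 0.7]
finger_gap: 44.8
```

```bash
python3 -c "
from h import *
to(500.3,215.0,77,.077)
np.save('pb.npy',manip.camera_params('wrist'),allow_pickle=True)
print(manip.read_state()['eef_pos'],manip.read_state()['eef_rot'])
cv2.imwrite('pics/wb.png',manip.camera('wrist')[:,:,::-1])"
```

```text
t 6.45 shift m [-0.0004  0.0724 -0.0003] twist [-0.0016 -0.0005  0.0156] F [ 0.02 -0.15  0.67] gap 44.8
[499.5175513  215.10216337 149.37851402] [-1.5692407  -0.01563454  0.07651686]
```

View pics/wb.png

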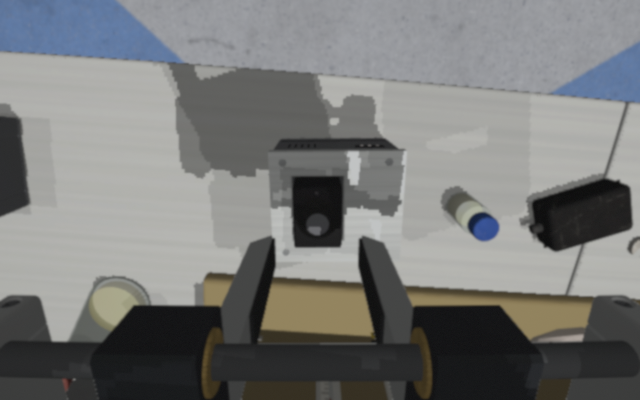

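The pack has risen: its block top is at (292..343, 176..247), the pad top is at about (318,224), and the open fingers straddle it.

```bash
python3 -c "
from h import *
p=np.load('pb.npy',allow_pickle=True).item()
print(at('',[(318,224)],105,p),at('',[(292,177),(343,177),(343,247),(293,247)],94,p))"
```

```text
[[499.06417297 214.8569575  105.        ]] [[471.22514132 195.35765717  94.        ]
 [468.62594045 229.24916268  94.        ]
 [519.50621169 234.31580126  94.        ]
 [522.20536607 198.94205992  94.        ]]
```

>>> {"api": "play_rows", "payload": {"series": [[[0, 0.04, 0], 0, 0.4], [[0, 0.06, 0], 0, 0.4], [[0, 0.068, 0], 0, 0.4], [[0, 0.0715, 0], 0, 0.4], [[0, 0.0715, 0], 0, 0.4], [[0, 0.0715, 0], 0, 1], [[0, 0.0715, 0], 0, 1], [[0, 0.0715, 0], 0, 1], [[0, 0.0715, 0], 0, 1], [[0, 0.0715, 0], 0, 1]], "squeeze": 25}}

```text
clock: 7.5
eef_pos: [500.9, 215.4, 78.4]
eef_rot: [-1.569, -0.016, 0.077]
wrist_force: [-0.8, 0.1, 4.0]
finger_gap: 33.5
```

>>> {"api": "play_rows", "payload": {"series": [[[0, -0.005, 0], 0, 1], [[0, -0.015, 0], 0, 1], [[0, -0.025, 0], 0, 1], [[0, -0.04, 0], 0, 1], [[0, -0.06, 0], 0, 1], [[0, -0.08, 0], 0, 1], [[0, -0.095, 0], 0, 1], [[0, -0.1, 0], 0, 1], [[0, -0.1, 0], 0, 1]]}}

```text
clock: 8.4
eef_pos: [499.4, 215.2, 179.1]
eef_rot: [-1.569, -0.018, 0.077]
wrist_force: [-0.0, -0.2, -1.7]
finger_gap: 33.6
```

```bash
python3 -c "
from h import *
to(530,-120.5,178,-.042)"
```

```text
t 8.4 shift m [ 0.0048  0.0005 -0.337 ] twist [-0.0031  0.1185  0.0176] F [-0.05 -0.21 -1.65] gap 33.6
```

>>> {"api": "play_rows", "payload": {"series": [[[0.001, 0, -0.04], 0.02, 1], [[0.002, 0, -0.08], 0.04, 1], [[0.003, 0, -0.12], 0.06, 1], [[0.004, 0, -0.16], 0.08, 1], [[0.005, 0, -0.2], 0.1, 1], [[0.005, 0, -0.24], 0.118, 1], [[0.005, 0, -0.28], 0.118, 1], [[0.005, 0, -0.31], 0.118, 1], [[0.005, 0, -0.33], 0.118, 1], [[0.005, 0, -0.337], 0.118, 1], [[0.005, 0, -0.337], 0.118, 1], [[0.005, 0, -0.337], 0.118, 1], [[0.005, 0, -0.337], 0.118, 1]]}}

```text
clock: 9.7
eef_pos: [530.2, -119.4, 178.5]
eef_rot: [-1.566, -0.017, -0.04]
wrist_force: [-0.9, 0.7, -0.1]
finger_gap: 34.0
```

```bash
python3 -c "
from h import *
s=manip.read_state();print(s['eef_pos'],s['eef_rot'],s['wrist_force'])
np.save('pc.npy',manip.camera_params('wrist'),allow_pickle=True)
i=manip.camera('wrist')[:,:,::-1];cv2.imwrite('pics/wc.png',i)
cv2.imwrite('pics/wcc.png',cv2.resize(i[90:290,220:420],None,fx=3,fy=3,interpolation=cv2.INTER_CUBIC))"
```

```text
[ 530.21748781 -119.41791144  178.46369227] [-1.56649842 -0.01725395 -0.04028466] [-0.87202487  0.66337212 -0.1266723 ]
```

View pics/wcc.png

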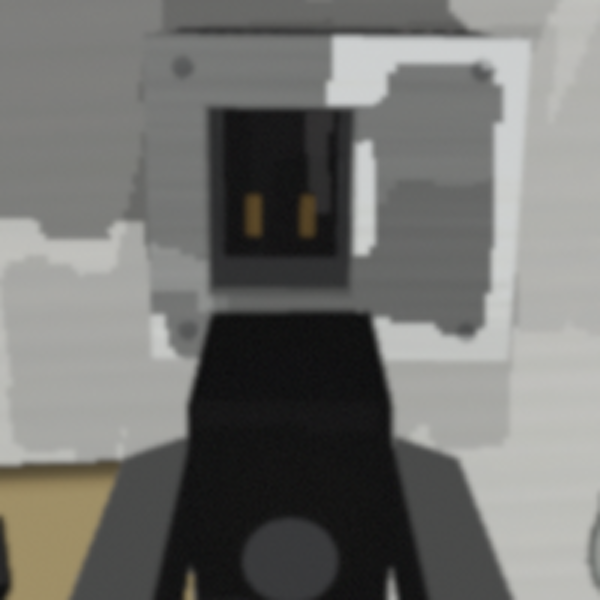

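The well of dock_b shows clearly, with mouth crop corners (207,107), (354,107), (350,290) and (212,290). The held pack has its lower front edge at (210–370, 313), upper front edge at (190–392, 411), and pad at (290,557).

```bash
python3 - <<'E'
from h import *
p=np.load('pc.npy',allow_pickle=True).item()
f=lambda q:np.array(q,float)/3+[220,90]-.33
LW=np.array([[-25,-19],[-25,19],[25,19],[25,-19]],float)
LD=np.array([[-43,-35],[-43,63],[43,63],[43,-35]],float)
print(fit(at('',f([(207,107),(354,107),(350,290),(212,290)]),76,p),LW))
print(fit(at('',f([(145,35),(531,39),(508,360),(151,357)]),76,p),LD))
print(at('',f([(210,313),(370,313)]),142,p),at('',f([(190,410),(392,412)]),194,p),at('',f([(290,557)]),205,p))
E
```

```text
(array([ 4.95956019e+02, -1.21631447e+02, -4.01617984e-02]), array([-0.7, -0.2, -0.7,  0.2,  0.7,  0.4,  0.7, -0.5]))
(array([ 4.96848481e+02, -1.21701442e+02, -5.17653562e-02]), array([-0.3, -0.5, -0.1,  0.3,  0.3,  0. ,  0.1,  0.2]))
[[ 506.09038842 -136.44693769  142.        ]
 [ 507.45410192 -103.34171737  142.        ]] [[ 506.65740205 -136.24046505  194.        ]
 [ 508.3608084  -103.67988277  194.        ]] [[ 527.77265634 -120.98773237  205.        ]]
```

>>> {"api": "play_rows", "payload": {"series": [[[0, 0.03, 0], 0, 1], [[0, 0.05, -0.001], 0, 1], [[0, 0.06, -0.001], 0, 1], [[0, 0.06, -0.001], 0, 1], [[0, 0.06, -0.001], 0, 1]]}}

```text
clock: 10.25
eef_pos: [531.7, -120.2, 119.4]
eef_rot: [-1.567, -0.018, -0.04]
wrist_force: [0.7, -0.1, -0.7]
finger_gap: 33.8
```

```bash
python3 -c "
from h import *
s=manip.read_state();print(s['eef_pos'],s['eef_rot'],s['wrist_force'])
np.save('pd.npy',manip.camera_params('wrist'),allow_pickle=True)
i=manip.camera('wrist')[:,:,::-1];cv2.imwrite('pics/wd.png',i)
cv2.imwrite('pics/wdc.png',cv2.resize(i[110:260,240:400],None,fx=4,fy=4,interpolation=cv2.INTER_CUBIC))"
```

```text
[ 531.67527187 -120.1701231   119.41314138] [-1.56676603 -0.0183282  -0.03998031] [ 0.67298122 -0.12526988 -0.72810813]
```

View pics/wdc.png

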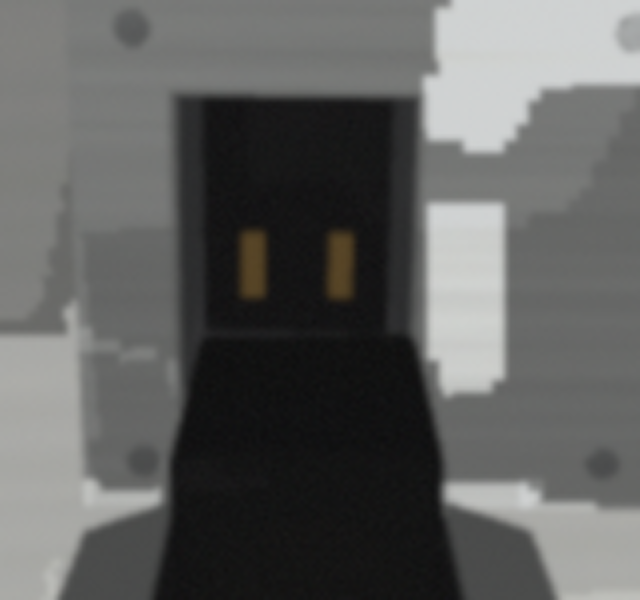

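The pack's lower front edge is at crop (203–410, 337). The well mouth's front edge is at (174–422, 97), with sides running to about (181,385) and (419,385).

```bash
python3 - <<'E'
from h import *
p=np.load('pd.npy',allow_pickle=True).item()
f=lambda q:np.array(q,float)/4+[240,110]-.375
w=at('',f([(174,97),(422,97),(181,385),(419,385)]),76,p);k=at('',f([(203,337),(410,337)]),83,p)
print(w.round(1),k.round(1))
yaw=-.043;c,s=np.cos(yaw),np.sin(yaw);R=np.array([[c,s],[-s,c]])  # world->dock
W=w[:,:2]@R.T;K=k[:,:2]@R.T;print("dockframe",W.round(2),K.round(2))
cw=np.array([W[:2,0].mean()+25, (W[:,1]).mean()]);ck=np.array([K[:,0].mean()+23,K[:,1].mean()])
print("move in dock frame",cw-ck,"world",R.T@(cw-ck), "yaws",np.arctan2(-(w[1]-w[0])[0],(w[1]-w[0])[1]),np.arctan2(-(k[1]-k[0])[0],(k[1]-k[0])[1]))
d=R.T@(cw-ck);q=manip.read_state()['eef_pos'];to(q[0]+d[0],q[1]+d[1],116,-.043)
E
```

```text
[[ 471.3 -139.4   76. ]
 [ 472.8 -101.7   76. ]
 [ 517.6 -141.4   76. ]
 [ 519.2 -102.9   76. ]] [[ 507.5 -136.8   83. ]
 [ 508.8 -104.7   83. ]]
dockframe [[ 476.85 -119.04]
 [ 476.74  -81.24]
 [ 523.2  -119.03]
 [ 523.12  -80.46]] [[ 512.93 -114.82]
 [ 512.86  -82.69]]
move in dock frame [-34.10412691  -1.19202688] world [-34.12384386   0.27510055] yaws -0.040108680190911065 -0.04073469286135209
t 10.3 shift m [-0.0342  0.003  -0.0011] twist [-0.0039  0.003   0.0189] F [-0.83  0.29 -1.25] gap 34.1
```

>>> {"api": "play_rows", "payload": {"series": [[[-0.02, 0, -0.001], 0, 1], [[-0.034, 0, -0.001], 0, 1], [[-0.034, 0, -0.001], 0, 1], [[-0.034, 0, -0.001], 0, 1], [[-0.034, 0.004, -0.001], 0, 1], [[-0.034, 0.008, -0.001], 0, 1], [[-0.034, 0.01, -0.001], 0, 1], [[-0.034, 0.01, -0.001], 0, 1]]}}

```text
clock: 11.1
eef_pos: [497.9, -119.8, 108.5]
eef_rot: [-1.567, -0.018, -0.04]
wrist_force: [0.2, -0.6, -1.3]
finger_gap: 33.8
```

>>> {"api": "play_rows", "payload": {"series": [[[0, 0.004, 0], 0, 1], [[0, 0.008, 0], 0, 1], [[0, 0.012, 0], 0, 1], [[0, 0.012, 0], 0, 1]]}}

```text
clock: 11.5
eef_pos: [497.9, -119.7, 95.8]
eef_rot: [-1.566, -0.017, -0.04]
wrist_force: [-0.4, -0.3, -1.1]
finger_gap: 33.8
```

>>> {"api": "play_rows", "payload": {"series": [[[0, 0.005, 0], 0, 1], [[0, 0.01, 0], 0, 1], [[0, 0.014, 0], 0, 1], [[0, 0.0165, 0], 0, 1], [[0, 0.0165, 0], 0, 1]]}}

```text
clock: 12.0
eef_pos: [498.0, -119.5, 78.9]
eef_rot: [-1.566, -0.017, -0.04]
wrist_force: [-0.4, 0.3, -0.2]
finger_gap: 33.3
```

>>> {"api": "play_rows", "payload": {"series": [[[0, 0.0005, 0], 0, 1], [[0, 0.0005, 0], 0, 0.4], [[0, 0.0005, 0], 0, 0.4], [[0, 0.0005, 0], 0, 0.4], [[0, 0.0005, 0], 0, 0.4], [[0, -0.02, 0], 0, 0.4], [[0, -0.05, 0], 0, 0.4], [[0, -0.075, 0], 0, 0.4], [[0, -0.075, 0], 0, 0.4], [[0, -0.075, 0], 0, 0.4]]}}

```text
clock: 13.0
eef_pos: [496.7, -119.9, 153.8]
eef_rot: [-1.566, -0.017, -0.04]
wrist_force: [-0.2, -0.5, -1.2]
finger_gap: 56.4
```

```bash
python3 -c "
from h import *
s=manip.read_state();print(s['eef_pos'],s['eef_rot'],s['wrist_force'])
np.save('pe.npy',manip.camera_params('wrist'),allow_pickle=True)
i=manip.camera('wrist')[:,:,::-1];cv2.imwrite('pics/we.png',i)
cv2.imwrite('pics/wec.png',cv2.resize(i[120:270,220:420],None,fx=4,fy=4,interpolation=cv2.INTER_CUBIC))"
```

```text
[ 496.73939501 -119.86495706  153.83465063] [-1.56643786 -0.01700795 -0.04000518] [-0.18898166 -0.49207659 -1.16467114]
```

View pics/wec.png

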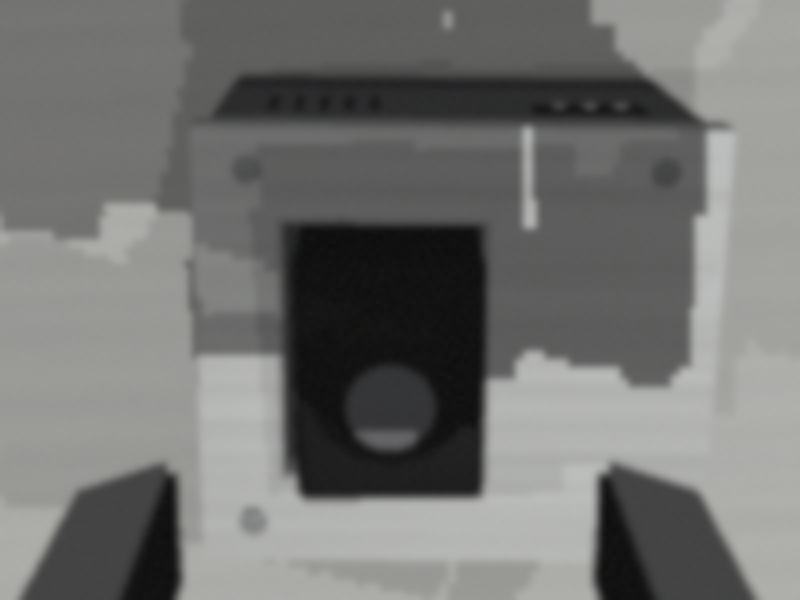

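The pack stands upright and raised in dock_b, with its pad at crop (391,408) and both fingers clear. Next I'll shut the fingers and press.

```bash
python3 -c "
from h import *
p=np.load('pe.npy',allow_pickle=True).item()
print(at('',[(220+391/4-.4,120+408/4-.4)],105,p))
to(498.2,-119.7,109,-.04)"
```

```text
[[ 496.5132858  -120.52571087  105.        ]]
t 13.05 shift m [ 0.0011  0.0442 -0.0001] twist [-0.0047  0.0001  0.0157] F [ 0.06 -0.78  0.17] gap 56.0
```

>>> {"api": "play_rows", "payload": {"series": [[[0, 0.01, 0], 0, 1], [[0, 0.01, 0], 0, 1], [[0, 0.01, 0], 0, 1], [[0, 0.01, 0], 0, 1], [[0, 0.01, 0], 0, 1], [[0, 0.03, 0], 0, 1], [[0, 0.042, 0], 0, 1], [[-0.001, 0.046, 0], 0, 1], [[-0.001, 0.049, 0], 0, 1], [[-0.001, 0.052, 0], 0, 1], [[-0.001, 0.055, 0], 0, 1], [[-0.001, 0.058, 0], 0, 1], [[-0.001, 0.061, 0], 0, 1], [[-0.001, 0.064, 0], 0, 1], [[-0.001, 0.067, 0], 0, 1], [[-0.001, 0.07, 0], 0, 1], [[-0.001, 0.07, 0], 0, 1], [[-0.001, 0.07, 0], 0, 1]], "squeeze": 15}}

```text
clock: 14.85
eef_pos: [496.8, -119.5, 84.0]
eef_rot: [-1.566, -0.016, -0.04]
wrist_force: [-2.4, 0.6, 6.6]
finger_gap: 1.1
```

>>> {"api": "play_rows", "payload": {"series": [[[0, 0.0015, 0], 0, 1], [[0, 0.003, 0], 0, 1], [[0, 0.004, 0], 0, 1], [[0, 0.004, 0], 0, 1]]}}

```text
clock: 15.25
eef_pos: [497.1, -119.6, 80.8]
eef_rot: [-1.567, -0.017, -0.04]
wrist_force: [-2.8, 1.1, 7.4]
finger_gap: 0.5
```

>>> {"api": "play_rows", "payload": {"series": [[[0, 0.0015, 0], 0, 1], [[0, 0.003, 0], 0, 1], [[0, 0.003, 0], 0, 1]]}}

```text
clock: 15.55
eef_pos: [497.5, -119.7, 78.6]
eef_rot: [-1.567, -0.018, -0.04]
wrist_force: [-3.2, 0.6, 7.3]
finger_gap: 0.7
```

>>> {"api": "play_rows", "payload": {"series": [[[-0.001, 0.0015, 0], 0, 1], [[-0.001, 0.003, 0], 0, 1], [[-0.001, 0.003, 0], 0, 1]]}}

```text
clock: 15.85
eef_pos: [496.9, -119.8, 76.8]
eef_rot: [-1.567, -0.019, -0.04]
wrist_force: [-4.9, 1.9, 11.2]
finger_gap: 0.6
```

>>> {"api": "play_rows", "payload": {"series": [[[-0.001, 0.0015, 0], 0, 1], [[-0.001, 0.0025, 0], 0, 1], [[-0.001, 0.0025, 0], 0, 1]]}}

```text
clock: 16.15
eef_pos: [496.6, -119.9, 76.0]
eef_rot: [-1.568, -0.021, -0.04]
wrist_force: [-6.2, 2.3, 17.5]
finger_gap: 0.4
```

>>> {"api": "play_rows", "payload": {"series": [[[0.001, -0.003, 0], 0, 1], [[0.001, -0.006, 0], 0, 1], [[0.001, -0.009, 0], 0, 1], [[0.001, -0.012, 0], 0, 1], [[0, -0.015, 0], 0, 1], [[0, -0.018, 0], 0, 1], [[0, -0.03, 0], 0, 1], [[0, -0.06, 0], 0, 1], [[0, -0.1, 0], 0, 1], [[0, -0.12, 0], 0, 1], [[0, -0.12, 0], 0, 1], [[0, -0.12, 0], 0, 1]]}}

```text
clock: 17.35
eef_pos: [493.9, -120.1, 196.1]
eef_rot: [-1.568, -0.022, -0.04]
wrist_force: [0.3, -0.3, 0.2]
finger_gap: 0.7
```

```bash
python3 -c "
from h import *
a=manip.camera('wrist')[90:290,180:460,::-1]
t=manip.camera('side')[:,:,::-1][140:310,280:420];t0=cv2.imread('pics/side0.png')[140:310,280:420]
r=lambda q,f:cv2.resize(q,None,fx=f,fy=f,interpolation=cv2.INTER_CUBIC)
u=manip.camera('top')[150:260,190:420,::-1]
x=r(a,1.65);y=r(u,1.45)[:, :333]
y=r(u,462/u.shape[1]);l=np.vstack([x[:,:462],y[:,:462]]);q=np.vstack([r(t,1.7),r(t0,1.7)])
h=max(len(l),len(q));P=lambda m:cv2.copyMakeBorder(m,0,h-len(m),0,0,0)
o=np.hstack([P(l),P(q)]);print(o.shape);cv2.imwrite('pics/end.png',o)"
```

```text
(578, 700, 3)
```

View pics/end.png

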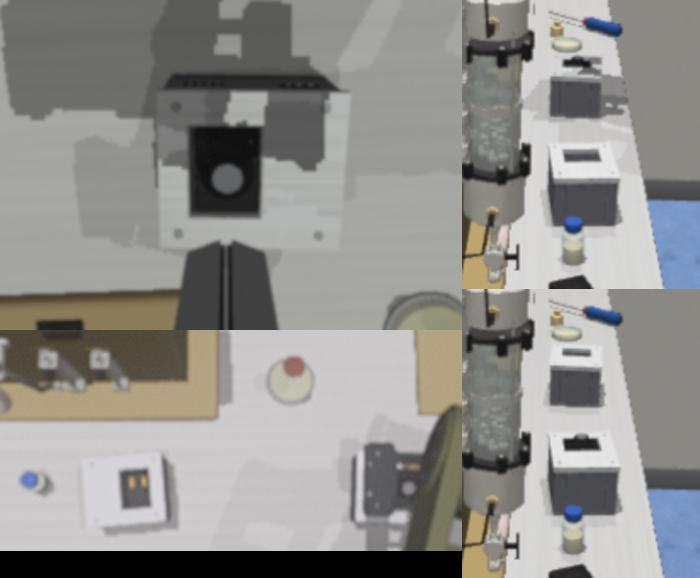

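The views show the pack level with dock_b's deck with only its pad out, matching the first locked view. Dock_a's carriage is empty and raised, its contacts visible. The flask and vial haven't moved.

```bash
python3 -c "
from cell import manip
print(manip.sign_off())"
```

```text
the job is handed in; nothing more can be done
None
```

The pack is out of dock_a and locked down in dock_b, and the job is handed in at about 17.5 s of the 59 s allowed.

- **Release at dock_a:** I pressed the pad until the force climbed at the end of the stroke (last reading 13.4 N) and let go. The pack rose.
- **Transfer:** I gripped it across its 34 mm, lifted it out and lined it up with dock_b by wrist camera. It went in with no noticeable contact force and stood raised on the carriage.
- **Lock at dock_b:** I pressed to the end of the stroke (last reading 17.5 N, under the 25 N limit) and backed off.
- **Last checks:** The final pictures show the pack level with dock_b's deck with only its pad out. Dock_a is empty and its carriage looks raised. The flask and vial look where they were, and the gripper is clear with about 0 N on the wrist.

- **Disagreements:** The camera estimates of positions differed by about 1–2 mm. I handled this by comparing the pack and the well at nearly the same height just before inserting. The tool also picked up about 0.02 rad of tilt during the presses, with no visible effect.
- **Not measured:** The carriage heights were judged from the pictures and the feel of the stroke, not measured directly.

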